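# Set the ramekin home and switch the grinder on

### The job

With the fingertips, push the glass ramekin along the coffee grinder's foot, without picking it up, until it stands centred under the chute, close up to the column. Then flip the toggle switch on the front of the grinder's head down until it snaps over and stays there. Do not shove the grinder out of its place, and leave everything else on the counter where it is.

Things in the scene. Friction and masses are not known exactly. Their poses are not given: they have to be found in the camera images.
- grinder: matte white coffee grinder, 270 deep x 150 wide x 331 mm high, 4.2 kg, loose on rubber feet (20 N slides it). Origin: centre of its underside, at counter level; its x axis points from its front to its back, z up; left and right are alike. Its foot is a flat plate, top 22 mm up, from x = -135 to +135 mm, y = -75 to +75 mm. Hopper: 54 mm radius, centred at x = +25 mm, 250 to 331 mm up
- column_face (a point): middle of the flat upright front face of the grinder's column, 43 mm above the counter; 20 mm behind the grinder's origin. The column is 120 mm wide and carries the head, which overhangs the front of the foot from 145 to 250 mm up; the head is 120 mm wide, its flat front face 75 mm in front of the column's. Axes as the grinder's
- chute (a point): centre of the mouth of the grinder's chute, a dark round spout (34 mm across) under the head; it points down, 118 mm above the counter, 96 mm above the foot's top, 47 mm in front of the column's face. Axes as the grinder's
- ramekin_mid (a point): centre of the glass ramekin, half-way up (22 mm above its underside): round open dish, 86 mm across the rim, 74 mm at the bottom, 44 mm high, walls 4 mm, 170 g. It stands on the grinder's foot, 40 to 65 mm too far forward and up to 22 mm off to a side, and slides there on a push of 1 N or so. Standing against the middle of the column it is under the chute
- toggle_tip (a point): rounded free end of the toggle's steel bat lever, 12 mm thick, which sticks out of the middle of the head's front face; its pivot is 200 mm above the counter and 40 mm from this end. Lever up: the end is 212 mm above the counter and 96 mm in front of the grinder's origin; lever down: 188 mm above it
- toggle (a joint): angle of the toggle lever in rad: 0 = up (off, 0.3 above level), 0.6 = down (on, 0.3 below level). An over-centre spring drives it to the nearer stop: 3 to 6 N down near its end starts it, ever less up to the middle (0.3), from where it snaps on by itself
- dosing_tray: bystander: grey plastic dosing tray, 70 x 130 x 24 mm, on the counter in front of the grinder's foot. Origin: centre of its underside
- moka_base: bystander: round aluminium moka pot base, open at the top, 86 mm across, 72 mm high, beside the front of the grinder's foot on its +y side. Origin: centre of its underside
- scoop: bystander: steel spoon with a wooden handle, 150 mm long, lying beside the grinder on its -y side. Origin: its underside, half-way along
- moka_top: bystander: round aluminium moka pot top with black handle, 125 mm high, 86 mm across without the handle, standing to the left. Origin: centre of its underside
- cup: bystander: white mug, 72 mm across, 62 mm high, standing to the left. Origin: centre of its underside
- bean_jar: bystander: brown jar of beans with metal lid, 88 mm across, 130 mm high, standing to the left. Origin: centre of its underside
There are look-alikes about, which are no part of the job. What is shaped like the part that bears ramekin_mid but orange or pink is not meant.

How it is judged:
By the outcome, as a careful person would: the job done as asked, in the order asked, and still so for the second after the job is handed in, with the robot touching nothing.
It also fails if it takes over 51 s, if anything falls off the work surface, if the arm or the gripper's body presses on something with over 40 N, if the wrist force passes 120 N, or if a joint passes its speed limit or range.

### The arm

A 6-joint arm with a two-finger parallel gripper is mounted at the origin on the work surface. World frame = base frame: x ahead of the robot, y to its left, z up, the work surface at z = 0. Lengths are in mm, angles in rad, forces in N, time in s.
With the tool pointing down it reaches from about 425 to 1125 mm from the base axis. Payload 14.9 kg.
Tool frame: the origin (TCP) lies midway between the tips of the shut fingers; the grasp point (between the pads) lies 19 mm behind it; z points along the fingers, y is the direction in which the jaws open and shut (so a half turn about z gives the same grasp; the last joint's range is limited). The gripper opens to 91 mm and grips with 3 to 60 N. Pads are 32 mm wide; open, the fingers measure 118 mm over their backs; the gripper's body (76 mm by 178 mm) begins 60 mm behind the grasp point.
Start: joints at [1.071, 0.379, 1.734, -0, 1.028, -0.033], TCP at [315.031, 625.119, 213.932] pointing down, gripper open.
Joint ranges: [-2.77, 2.77], [-0.74, 2.19], [0, 2.66], [-1.06, 4.2], [0.31, 2.87], [-3.08, 3.08]. Speed limits (rad/s): [1.89, 1.89, 2.39, 3.14, 3.14, 3.14].

### API

Orientations are given as a unit quaternion [x, y, z, w].
In Python, from plant import get_state, imaging, bot gives the robot as it stands.
- The arm moves only by the shell command python3 -m crank 'ROWS' [OPENING] [FORCE]. ROWS is JSON, a list of rows, each a list of 2 entries, a list of its own where there are three numbers: the shift along the tool's x, y, z in m, then the turn, a rotation vector about the tool's x, y, z in degrees. A call has 1 to 8 rows; each row shifts and turns the pose as measured when the row begins, along the tool's axes as they then stand; what a row does not reach is not made up. A row lasts 1/10 s, in which the tool goes at most 50 mm and 8.59 degrees, less where a joint would pass 70% of its speed; a pose out of reach is approached as far as the arm can. A call with a gripper value outside its range is refused whole. OPENING is the finger opening in m, from 0 to 0.0912, set as the call begins (- or left out, the last holds). The fingers move at their own pace and stop on an object; FORCE is the grip in N (left out, the last holds). Time passes only in rows, so rows that do not move let the fingers close. It gives the time, the measured TCP pose, the force and the opening at its end, in the units of the state.
- get_state(): the state, without advancing time (a new reading comes with each control period).
- imaging.camera(name): name is "side" or "top" or "wrist"; returns a dict with "frame" (420x560x3 uint8, blue, green, red), "mtx" (3x3 intrinsics, pixels), "dist" ([k1, k2, p1, p2, k3] as OpenCV has them; the pictures are not rectified), "origin" and "attitude" of the camera in the world. Camera axes: x right, y up, looking along -z (the intrinsics and any distortion apply to the point x, -y, -z); pixel columns grow to the right and rows downward; lengths in mm; the calibration is good to about 2 mm. A picture is of the moment at which its call begins. There is no depth.
- bot.close_job(): hands the job in, once; it reports no verdict.
The state is a dict: "time": time; "qpos": joint angles; "dq": joint speeds; "joint_torque": joint torques, N m; "tool_pos": TCP position; "orientation": TCP orientation; "contact_force": force on the tool from outside, world axes, zero at the start; "moment": the same for the moment, N m; "grip_width": finger opening in mm.
Only numpy, scipy, OpenCV 4.12 (cv2) and the standard library are available. Lean on these libraries where they do the work, as an engineer would, in place of code of your own. Each camera call takes 0.05 s, during which the arm holds its last target.

## Working session

There is one attempt and no reset: what is moved stays moved. The work goes in short steps, Python scripts to look and compute and a shell command to move; the robot and the scene stay as the last step left them, time stands still between calls to the robot, and variables do not carry over. Pictures are saved under pics/ and viewed, and the job is handed in when it is done.

```bash
ls; mkdir -p pics; python3 - <<'E'
from plant import get_state, imaging, bot
import cv2
print(get_state())
for n in ["side","top","wrist"]:
    c=imaging.camera(n); cv2.imwrite(f"pics/{n}0.png",c["frame"]); print(n,c["mtx"],c["dist"],c["origin"],c["attitude"])
E
```

```text
pics
{'time': 0.0, 'qpos': array([ 1.07071394e+00,  3.79414177e-01,  1.73475633e+00, -1.98531563e-05,
        1.02849658e+00, -3.32970796e-02]), 'dq': array([-2.01816888e-04, -1.02534254e-04, -1.46216365e-03, -3.51506256e-05,
       -1.72372434e-03, -6.53275273e-04]), 'joint_torque': array([ 4.34660997e-04, -7.63729548e+01, -4.34372771e+01,  6.51506335e-02,
        4.24022076e-02, -7.71140822e-05]), 'tool_pos': array([314.83619949, 624.77393448, 213.2964391 ]), 'orientation': array([ 2.31274497e-01,  9.72888390e-01, -5.20462036e-04, -1.33377879e-04]), 'contact_force': array([-0.38448418, -0.72985969, -0.07682925]), 'moment': array([ 0.02305908, -0.02527281, -0.02450319]), 'grip_width': 91.34478053684734}
side [[431.26175651   0.         281.8525429 ]
 [  0.         431.26175651 215.14403019]
 [  0.           0.           1.        ]] [0.00024829 0.         0.         0.         0.        ] [1233.97583723 -193.86943703  962.77327925] [0.29743754 0.1997401  0.49846718 0.78940818]
top [[419.39395028   0.         282.19224889]
 [  0.         419.39395028 214.57751547]
 [  0.           0.           1.        ]] [-0.08482611  0.          0.          0.          0.        ] [ 421.36941843  108.407074   1000.60513109] [ 0.06956581 -0.06817594 -0.69865455  0.7087979 ]
wrist [[339.9495795    0.         281.15715744]
 [  0.         339.9495795  210.21771647]
 [  0.           0.           1.        ]] [0.0262583 0.        0.        0.        0.       ] [239.34119744 662.0569566  384.76646425] [-0.12899697 -0.07895842  0.5186169   0.84152354]
```

View pics/side0.png

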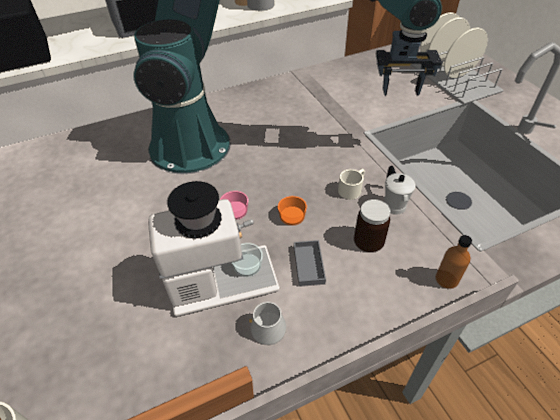

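View pics/top0.png

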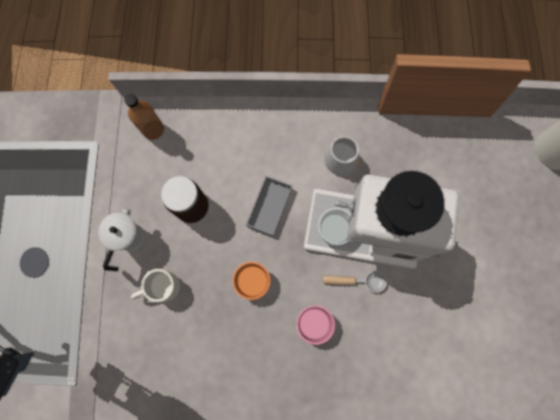

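View pics/wrist0.png

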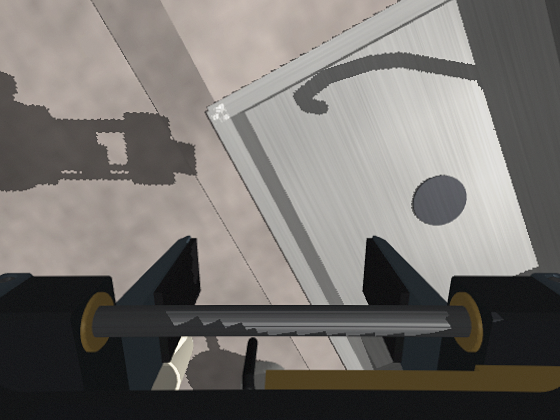

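```bash
cat > h.py <<'E'
import cv2,numpy as np
from scipy.spatial.transform import Rotation as R
def ray(c,px):
    p=cv2.undistortPoints(np.array([[px]],float),c["mtx"],np.array(c["dist"]))[0,0]
    d=R.from_quat(c["attitude"]).apply([p[0],-p[1],-1]); return np.array(c["origin"]),d/np.linalg.norm(d)
def onz(c,px,z):
    o,d=ray(c,px); return o+d*(z-o[2])/d[2]
def tri(c1,p1,c2,p2):
    o1,d1=ray(c1,p1);o2,d2=ray(c2,p2)
    A=np.stack([d1,-d2],1);s=np.linalg.lstsq(A,o2-o1,rcond=None)[0]
    a=o1+d1*s[0];b=o2+d2*s[1];return (a+b)/2,np.linalg.norm(a-b)
def proj(c,P):
    Rm=R.from_quat(c["attitude"]).as_matrix()
    q=(np.atleast_2d(P)-c["origin"])@Rm; q=q*[1,-1,-1]
    return cv2.projectPoints(q,np.zeros(3),np.zeros(3),c["mtx"],np.array(c["dist"]))[0][:,0]
E
python3 - <<'E'
import cv2,pickle
from plant import imaging
C={n:imaging.camera(n) for n in("side","top")}
pickle.dump(C,open("c0.pkl","wb"))
t=C["top"]["frame"][160:300,290:470]; cv2.imwrite("pics/topz.png",cv2.resize(t,None,fx=4.2,fy=4.2,interpolation=cv2.INTER_CUBIC))
t=C["side"]["frame"][180:345,145:335]; cv2.imwrite("pics/sidez.png",cv2.resize(t,None,fx=3.6,fy=3.6,interpolation=cv2.INTER_CUBIC))
E
```

```text
(no output)
```

View pics/topz.png

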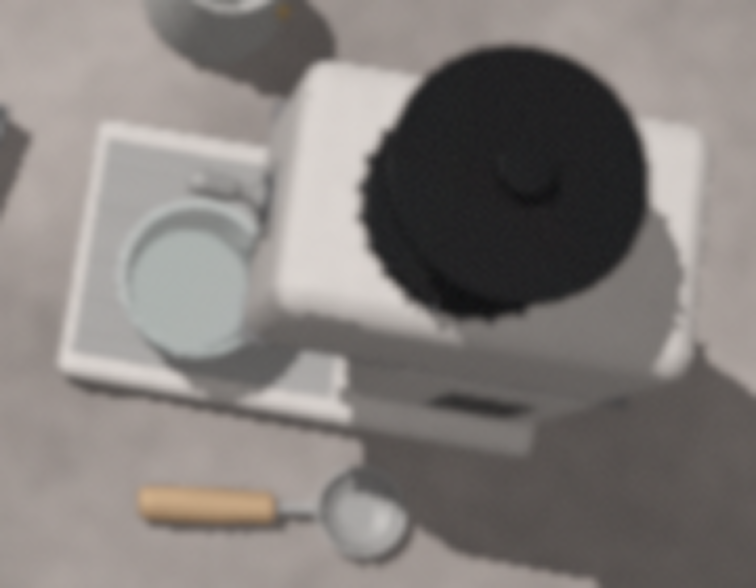

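View pics/sidez.png

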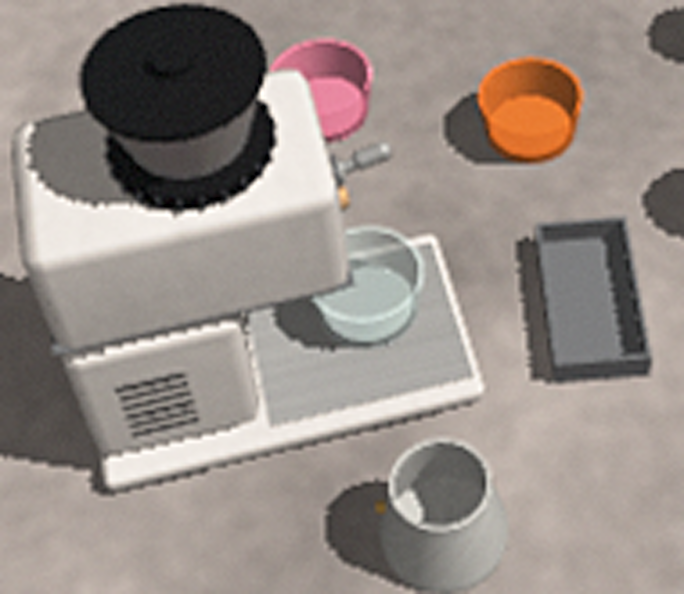

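```bash
python3 - <<'E'
import pickle,numpy as np
from h import *
C=pickle.load(open("c0.pkl","rb"));T,S=C["top"],C["side"]
t=lambda x,y:(290+(x+.5)/4.2-.5,160+(y+.5)/4.2-.5)
s=lambda x,y:(145+(x+.5)/3.6-.5,180+(y+.5)/3.6-.5)
fr=onz(T,t(101,123),22);fl=onz(T,t(63,362),22);bl=onz(T,t(533,435),22)
print("T",fr,fl,bl,np.linalg.norm(fr-fl),np.linalg.norm(bl-fl))
a=onz(S,s(437,237),22);b=onz(S,s(483,382),22);d=onz(S,s(108,464),22)
print("S",a,b,d,np.linalg.norm(a-b),np.linalg.norm(b-d))
print("tip tri",tri(T,t(195,184),S,s(384,152)), onz(T,t(195,184),212),onz(S,s(384,152),212))
# ramekin rim ellipse: left extremes top
print("rim T",onz(T,t(118,277),66), onz(T,t(185,201),66), "bottom edge",onz(T,t(128,277),66))
print("rim S",onz(S,s(424,275),66),onz(S,s(372,227),66))
E
```

```text
T [678.87860571  36.83531653  22.        ] [540.83062394  58.07303345  22.        ] [ 502.93757576 -205.29267282   22.        ] 139.67206553460358 266.07776746372747
S [542.43483839  61.45665212  22.        ] [676.23588606  38.59248884  22.        ] [ 624.36769931 -220.84065461   22.        ] 135.7405257156705 264.5673160371265
tip tri (array([601.35873644,   7.42776491, 209.16679615]), np.float64(0.5844313059994277)) [600.61598957   7.51494374 212.        ] [603.84818285   6.94053177 212.        ]
rim T [581.86267392  30.91901883  66.        ] [624.2512441   -5.61305964  66.        ] bottom edge [581.93802103  25.52866666  66.        ]
rim S [602.29453846  27.29522822  66.        ] [545.3203253   10.14711656  66.        ]
```

```bash
cat > gr.py <<'E'
import numpy as np
from h import *
from scipy.ndimage import map_coordinates
from scipy.optimize import least_squares
def W(pose,P):
    x,y,a=pose; P=np.atleast_2d(P); c,s=np.cos(a),np.sin(a)
    return np.c_[x+c*P[:,0]-s*P[:,1],y+s*P[:,0]+c*P[:,1],P[:,2]]
def Wi(pose,Q):
    x,y,a=pose; Q=np.atleast_2d(Q)-[x,y,0]; c,s=np.cos(a),np.sin(a)
    return np.c_[c*Q[:,0]+s*Q[:,1],-s*Q[:,0]+c*Q[:,1],Q[:,2]]
def edge(c,pose,p,q,out,z=22,n=25,rng=9):
    """grinder-frame edge p->q, outward dir; returns world pts on z at brightest->dark fall"""
    g=cv2.cvtColor(c["frame"],cv2.COLOR_BGR2GRAY).astype(float); g=cv2.GaussianBlur(g,(0,0),.7)
    res=[]
    offs=np.arange(-rng,rng,.5)
    for t in np.linspace(.08,.92,n):
        b=np.array([*(np.array(p)*(1-t)+np.array(q)*t),z])
        L=b+np.c_[np.outer(offs,out),np.zeros(len(offs))]
        w=W(pose,L);px=proj(c,w)
        v=map_coordinates(g,[px[:,1],px[:,0]],order=1)
        d=np.gradient(v);i=np.argmin(d)
        if d[i]<-2 and 0<i<len(d)-1: res.append(w[i])
    return np.array(res)
def fit(C,pose0,rng=9):
    E=[];
    for it in range(2):
        E=[]
        for n,lst in {"top":[("f",(-135,-65),(-135,65),(-1,0)),("y-",(-125,-75),(0,-75),(0,-1)),("y+",(-125,75),(-60,75),(0,1))],
                      "side":[("f",(-135,-65),(-135,65),(-1,0)),("y+",(-125,75),(125,75),(0,1))]}.items():
            for nm,p,q,o in lst:
                # right/left: decided by pose sign
                e=edge(C[n],pose0,p,q,np.array(o,float),rng=rng)
                if len(e): E.append((n,nm,o,e))
        def f(x):
            r=[]
            for n,nm,o,e in E:
                l=Wi(x,e)[:,:2]; lim=135 if nm=="f" else 75
                r.append(l@np.array(o)-lim)
            return np.concatenate(r)
        s=least_squares(f,pose0,loss="soft_l1",f_scale=1,x_scale=[1,1,.01]); pose0=s.x
    for n,nm,o,e in E:
        l=Wi(pose0,e)[:,:2]@np.array(o)-(135 if nm=="f" else 75); print(n,nm,len(e),"med",round(np.median(l),2),"std",round(l.std(),2))
    return pose0
E
python3 - <<'E'
import pickle,numpy as np
from gr import *
C=pickle.load(open("c0.pkl","rb"))
a=np.arctan2(-.986,-.165)
p0=np.array([609.6,48.7])+135*np.array([np.cos(a),np.sin(a)])
p=fit(C,[*p0,a]);p=fit(C,p,5)
print(p,np.degrees(p[2]))
for k in C: print(k,proj(C[k],W(p,[[-96,0,212],[-23,0,44],[20,0,43],[-135,-75,22],[-135,75,22],[-55,0,145]])).round(1).tolist())
print("tip", W(p,[-96,0,212]))
np.save("pose.npy",p)
for n,f,zz in(("top",4.2,(290,160,470,300)),("side",3.6,(145,180,335,345))):
    im=C[n]["frame"].copy();im=cv2.resize(im[zz[1]:zz[3],zz[0]:zz[2]],None,fx=f,fy=f)
    for a_,b_ in [((-135,-75),(-135,75)),((-135,75),(135,75)),((-135,-75),(135,-75))]:
        q=(proj(C[n],W(p,[[*a_,22],[*b_,22]]))-zz[:2]+.5)*f
        cv2.line(im,tuple(q[0].astype(int)),tuple(q[1].astype(int)),(0,0,255),1)
    cv2.imwrite(f"pics/fit_{n}.png",im)
E
```

```text
top f 25 med -0.12 std 0.75
top y- 25 med -0.05 std 0.83
top y+ 25 med -1.0 std 0.44
side f 25 med -0.09 std 0.72
side y+ 25 med 2.16 std 1.55
top f 25 med 0.02 std 0.76
top y- 25 med 0.03 std 0.75
top y+ 25 med -1.04 std 0.45
side f 25 med 0.01 std 0.71
side y+ 21 med 1.97 std 1.3
[588.15588945 -83.21878517  -1.71869625] -98.47404136262814
side [[253.0, 220.7], [230.0, 270.1], [213.6, 274.4], [264.8, 243.3], [280.0, 287.5], [238.4, 242.8]]
top [[333.9, 202.5], [356.2, 223.6], [374.4, 226.6], [303.2, 248.7], [312.7, 187.5], [349.4, 212.8]]
tip [[602.3025751  11.7331568 212.       ]]
```

```bash
python3 - <<'E'
import pickle,numpy as np
from gr import *
C=pickle.load(open("c0.pkl","rb"));p=np.load("pose.npy")
for n,f,c0 in(("top",9,(310,195,385,255)),("side",9,(225,235,300,285))):
    cv2.imwrite(f"pics/ram_{n}.png",cv2.resize(C[n]["frame"][c0[1]:c0[3],c0[0]:c0[2]],None,fx=f,fy=f,interpolation=cv2.INTER_CUBIC))
E
```

```text
(no output)
```

View pics/ram_top.png

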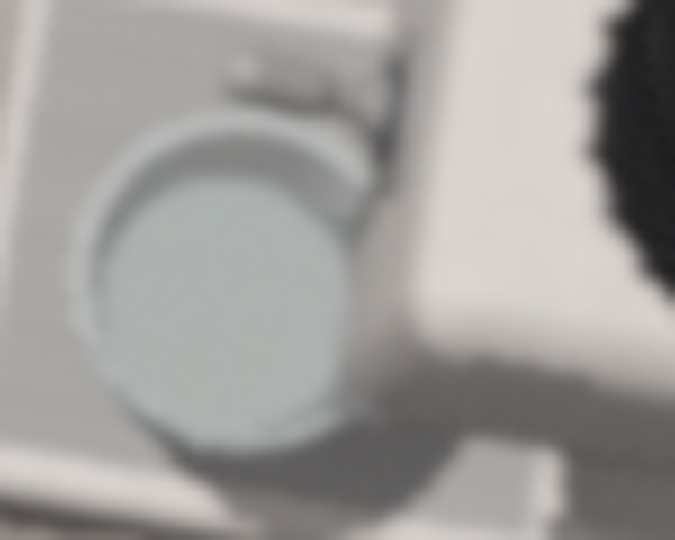

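View pics/ram_side.png

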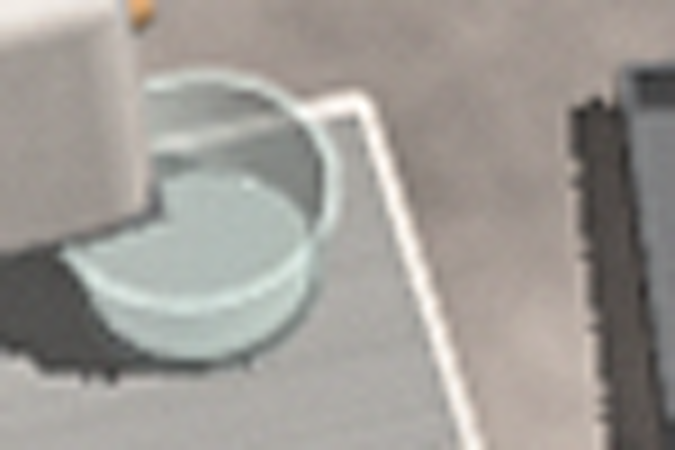

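View pics/fit_side.png

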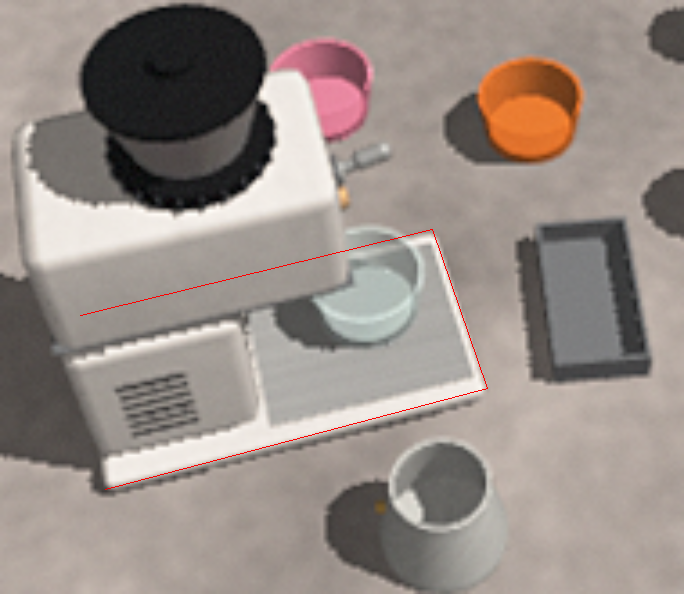

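```bash
sed -i 's|("y+",(-125,75),(125,75),(0,1))\]}|("y-",(-130,-75),(-90,-75),(0,-1))]}|' gr.py
python3 - <<'E'
import pickle,numpy as np
from gr import *
C=pickle.load(open("c0.pkl","rb"));p=np.load("pose.npy")
p=fit(C,p);p=fit(C,p,5);print(p,np.degrees(p[2]));np.save("pose.npy",p)
print("tip", W(p,[-96,0,212]))
g=lambda c0,L:[(c0[0]+(x+.5)/9-.5,c0[1]+(y+.5)/9-.5) for x,y in L]
pts={"top":g((310,195),[(74,270),(85,220),(112,172),(150,135),(200,112),(250,107),(300,118)]),
"side":g((225,235),[(341,190),(335,145),(310,105),(270,78),(210,67),(160,75),(110,292),(180,309),(250,300),(300,265)])}
for n in pts:
    Q=np.array([onz(C[n],q,66) for q in pts[n]])
    s=least_squares(lambda c:np.hypot(Q[:,0]-c[0],Q[:,1]-c[1])-43,[610,0])
    print(n,s.x,s.fun.round(1),Wi(p,[*s.x,44]))
s=least_squares(lambda c:np.hypot(*(np.r_[[onz(C[n],q,66) for n in pts for q in pts[n]]][:,:2]-c).T)-43,[610,0]);print(s.x,Wi(p,[*s.x,44]))
# bystanders
E
```

```text
top f 25 med 0.07 std 0.41
top y- 25 med -0.12 std 0.57
top y+ 25 med -1.39 std 0.45
side f 25 med 0.07 std 0.36
side y- 21 med -2.1 std 1.52
top f 25 med -0.02 std 0.48
top y- 25 med 0.01 std 0.56
top y+ 25 med -1.52 std 0.47
side f 25 med 0.01 std 0.37
side y- 19 med -2.0 std 0.89
[586.84812975 -83.1224819   -1.73907863] -99.64186546945392
tip [[602.9270891   11.52141419 212.        ]]
top [583.58738298 -12.67821161] [ 0.5 -0.2 -0.4 -0.   0.2  0.2 -0.1] [[-68.90302898 -15.01333683  44.        ]]
side [581.24396561  -9.63670885] [-0.5 -0.5  0.3  0.8  0.3 -0.7 -0.2  0.   1.1 -0.5] [[-71.50907022 -17.83306964  44.        ]]
[581.85410511 -10.46325168] [[-70.79639495 -17.09311206  44.        ]]
```

```bash
python3 - <<'E'
import pickle,numpy as np
from gr import *
C=pickle.load(open("c0.pkl","rb"));p=np.load("pose.npy")
T,S=C["top"],C["side"]
m=onz(S,(145+440/3.6,180+485/3.6),72);m2=onz(T,(344,150),72);print("moka",m,m2,Wi(p,[m,m2]))
for q in[(269,180),(293,187),(274,237),(248,228)]: w=onz(T,q,24);print("tray",w,Wi(p,w))
t=lambda x,y:(290+(x+.5)/4.2-.5,160+(y+.5)/4.2-.5)
s=lambda x,y:(145+(x+.5)/3.6-.5,180+(y+.5)/3.6-.5)
w,e=tri(T,t(191,184),S,s(388,151));print("tip end",w,e,Wi(p,w))
w,e=tri(T,t(230,188),S,s(350,163));print("mid bat",w,e,Wi(p,w))
# plan pose A
th=np.radians(35);a=p[2]
f=np.array([np.cos(a),np.sin(a),0]);l=np.array([-np.sin(a),np.cos(a),0])
up=np.array([0,0,1]);z=np.sin(th)*f-np.cos(th)*up; x=-(np.cos(th)*f+np.sin(th)*up);y=np.cross(z,x)
M=np.c_[x,y,z];print(M,np.linalg.det(M), R.from_matrix(M).as_quat())
from plant import get_state
st=get_state();R0=R.from_quat(st["orientation"])
print("rotvec tool deg",np.degrees((R0.inv()*R.from_matrix(M)).as_rotvec()), R0.as_matrix())
tip0=W(p,[-125-13-28,-16,90])  
print("pre",tip0)
E
```

```text
moka [765.31173165 -30.57557858  72.        ] [760.75511794 -30.62176877  72.        ] [[-81.69534018 167.14157366  72.        ]
 [-80.88661907 162.65706341  72.        ]]
tray [698.98750916 144.82777699  24.        ] [[-243.51234519   72.37609194   24.        ]]
tray [682.3450939   86.72410872  24.        ] [[-183.44202997   65.70050339   24.        ]]
tray [560.37562983 130.21406232  24.        ] [[-205.88907783  -61.83010576   24.        ]]
tray [580.89673571 191.97605455  24.        ] [[-270.21567786  -51.94334691   24.        ]]
tip end [601.49183527   9.68482351 209.11937142] 1.4644552443466485 [[-93.94896369  -1.10737028 209.11937142]]
mid bat [599.31314552 -12.17031027 206.32514385] 5.777633211214826 [[-72.03765042   0.40521432 206.32514385]]
[[ 0.13719909  0.98587392 -0.09606784]
 [ 0.80758063 -0.16748916 -0.56547405]
 [-0.57357644  0.         -0.81915204]] 0.9999999999999999 [ 0.72867007  0.61531776 -0.22974879  0.19400895]
rotvec tool deg [ 22.20173296 -30.07503254  70.49453535] [[-8.93016497e-01  4.50023875e-01 -2.18365688e-04]
 [ 4.50023928e-01  8.93016398e-01 -4.21487857e-04]
 [ 5.32454175e-06 -4.74665394e-04 -9.99999887e-01]]
pre [[598.8773476   83.21241498  90.        ]]
```

```bash
cat > plan.py <<'E'
import sys
from gr import *
from plant import get_state
p=np.load("pose.npy")
def att(thdeg,extra=0):
    th=np.radians(thdeg);a=p[2]
    f=np.array([np.cos(a),np.sin(a),0]);up=np.array([0,0,1.])
    z=np.sin(th)*f-np.cos(th)*up;x=-(np.cos(th)*f+np.sin(th)*up);return R.from_matrix(np.c_[x,np.cross(z,x),z])
def status():
    s=get_state();l=Wi(p,s["tool_pos"])[0]
    print("t",round(s["time"],2),"local",l.round(1),"q",s["qpos"].round(2),"F",s["contact_force"].round(1),"w",round(s["grip_width"],1))
    return s
def go(loc,th,n):
    s=status();P=s["tool_pos"];Rc=R.from_quat(s["orientation"]);D=W(p,loc)[0];Rt=att(th)
    rv=(Rc.inv()*Rt).as_rotvec();print("tot",np.linalg.norm(D-P).round(1),np.degrees(rv).round(1))
    out=[]
    for i in range(n):
        Ri=Rc*R.from_rotvec(rv*i/n)
        out.append([((Ri.inv().apply((D-P)/n))/1000).round(3).tolist(),np.degrees(rv/n).round(1).tolist()])
    print(out[:8])
if __name__=="__main__":
    a=list(map(float,sys.argv[1:])); 
    go(a[:3],a[3],int(a[4])) if a else status()
E
python3 plan.py -165 -16 230 35 14
```

```text
t 0.25 local [-652.6 -386.6  213.6] q [ 1.07  0.38  1.73 -0.    1.03 -0.03] F [ 0.7 -0.7  0.1] w 91.5
tot 612.7 [ 22.2 -30.1  70.5]
[[[-0.036, -0.025, -0.001], [1.6, -2.1, 5.0]], [[-0.038, -0.022, 0.001], [1.6, -2.1, 5.0]], [[-0.039, -0.019, 0.003], [1.6, -2.1, 5.0]], [[-0.041, -0.015, 0.005], [1.6, -2.1, 5.0]], [[-0.042, -0.011, 0.007], [1.6, -2.1, 5.0]], [[-0.042, -0.008, 0.009], [1.6, -2.1, 5.0]], [[-0.042, -0.004, 0.01], [1.6, -2.1, 5.0]], [[-0.042, 0.0, 0.012], [1.6, -2.1, 5.0]]]
```

```bash
python3 -m crank '[[[-0.036,-0.025,-0.004],[1.6,-2.1,5]],[[-0.038,-0.022,-0.002],[1.6,-2.1,5]],[[-0.039,-0.019,0.002],[1.6,-2.1,5]],[[-0.041,-0.015,0.004],[1.6,-2.1,5]],[[-0.042,-0.011,0.006],[1.6,-2.1,5]],[[-0.042,-0.008,0.008],[1.6,-2.1,5]],[[-0.042,-0.004,0.01],[1.6,-2.1,5]],[[-0.042,0,0.012],[1.6,-2.1,5]]]' 0.06; python3 plan.py -165 -16 230 35 8
```

```text
time: 1.05
tool_pos: [477.6, 306.4, 233.8]
orientation: [0.552, 0.813, -0.143, 0.118]
contact_force: [0.8, -0.2, 0.4]
grip_width: 60.0
t 1.05 local [-365.7 -172.9  233.8] q [ 0.67  0.25  1.9  -0.33  1.22  0.45] F [ 0.8 -0.2  0.4] w 60.0
tot 254.8 [  9.  -12.5  29.4]
[[[-0.03, 0.004, 0.011], [1.1, -1.6, 3.7]], [[-0.029, 0.006, 0.012], [1.1, -1.6, 3.7]], [[-0.028, 0.009, 0.012], [1.1, -1.6, 3.7]], [[-0.027, 0.011, 0.013], [1.1, -1.6, 3.7]], [[-0.026, 0.013, 0.014], [1.1, -1.6, 3.7]], [[-0.025, 0.014, 0.014], [1.1, -1.6, 3.7]], [[-0.023, 0.016, 0.014], [1.1, -1.6, 3.7]], [[-0.022, 0.018, 0.015], [1.1, -1.6, 3.7]]]
```

```bash
python3 -m crank '[[[-0.03,0.004,0.011],[1.1,-1.6,3.7]],[[-0.029,0.006,0.012],[1.1,-1.6,3.7]],[[-0.028,0.009,0.012],[1.1,-1.6,3.7]],[[-0.027,0.011,0.013],[1.1,-1.6,3.7]],[[-0.026,0.013,0.014],[1.1,-1.6,3.7]],[[-0.025,0.014,0.014],[1.1,-1.6,3.7]],[[-0.023,0.016,0.014],[1.1,-1.6,3.7]],[[-0.022,0.018,0.015],[1.1,-1.6,3.7]]]'; python3 plan.py -158 -16 45 35 6
```

```text
time: 1.85
tool_pos: [600.3, 68.9, 232.8]
orientation: [0.736, 0.603, -0.232, 0.201]
contact_force: [-0.8, 0.6, 0.2]
grip_width: 60.2
t 1.85 local [-152.1  -12.2  232.8] q [ 0.31  0.36  1.82 -0.56  1.32  0.75] F [-0.8  0.6  0.2] w 60.2
tot 187.9 [-0.1  0.8 -1.7]
[[[0.019, -0.001, 0.025], [-0.0, 0.1, -0.3]], [[0.019, -0.001, 0.025], [-0.0, 0.1, -0.3]], [[0.019, -0.001, 0.025], [-0.0, 0.1, -0.3]], [[0.019, -0.001, 0.025], [-0.0, 0.1, -0.3]], [[0.019, -0.001, 0.025], [-0.0, 0.1, -0.3]], [[0.019, -0.001, 0.025], [-0.0, 0.1, -0.3]]]
```

```bash
python3 -m crank '[[[0.019,-0.001,0.025],[0,0.1,-0.3]],[[0.019,-0.001,0.025],[0,0.1,-0.3]],[[0.019,-0.001,0.025],[0,0.1,-0.3]],[[0.019,-0.001,0.025],[0,0.1,-0.3]],[[0.019,-0.001,0.025],[0,0.1,-0.3]],[[0,0,0],[0,0,0]]]'; python3 - <<'E'
from plant import imaging
import cv2,pickle
C={n:imaging.camera(n) for n in("side","top","wrist")}
pickle.dump(C,open("c1.pkl","wb"))
cv2.imwrite("pics/top1.png",cv2.resize(C["top"]["frame"][140:300,240:470],None,fx=3.3,fy=3.3))
cv2.imwrite("pics/side1.png",cv2.resize(C["side"]["frame"][140:345,145:375],None,fx=2.9,fy=2.9))
cv2.imwrite("pics/wrist1.png",C["wrist"]["frame"])
E
python3 plan.py -158 -16 42 35 2
```

```text
time: 2.45
tool_pos: [600.5, 70.3, 71.0]
orientation: [0.732, 0.611, -0.231, 0.195]
contact_force: [-0.3, -0.5, -0.1]
grip_width: 60.5
t 2.6 local [-154.8   -9.5   75.7] q [ 0.31  0.58  1.85 -0.61  1.11  0.88] F [0.1 0.1 0.8] w 59.8
tot 34.4 [ 0.1  0.1 -0.8]
[[[0.011, -0.003, 0.013], [0.0, 0.0, -0.4]], [[0.011, -0.003, 0.013], [0.0, 0.0, -0.4]]]
```

View pics/top1.png

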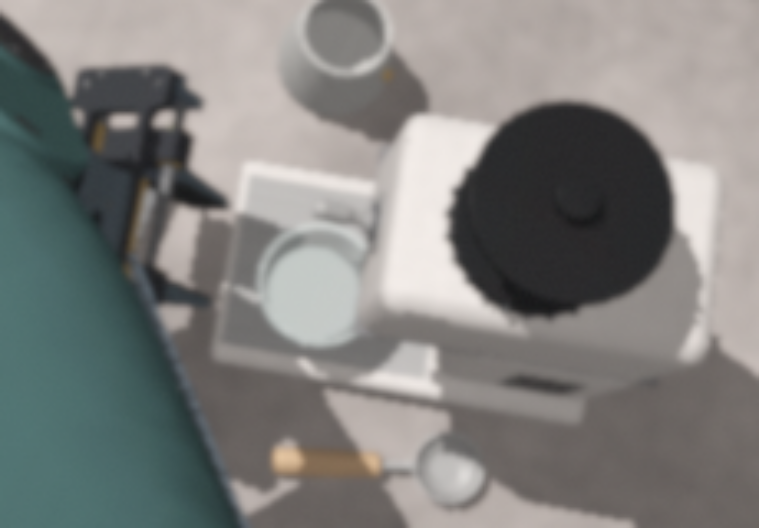

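View pics/side1.png

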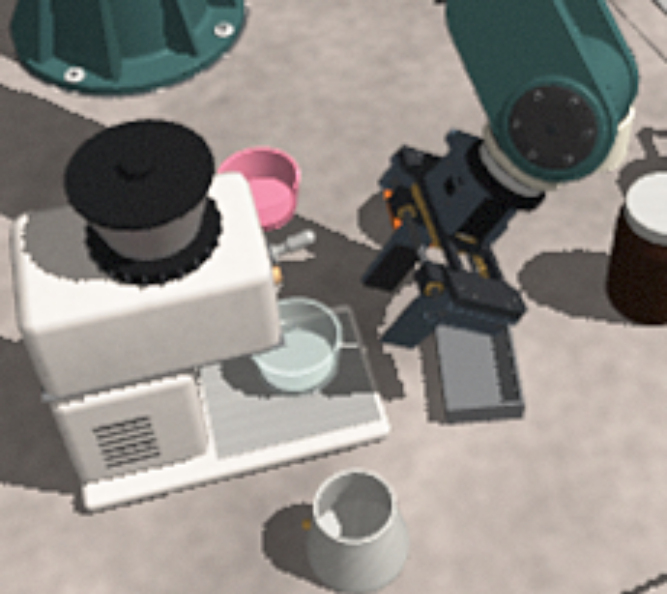

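View pics/wrist1.png

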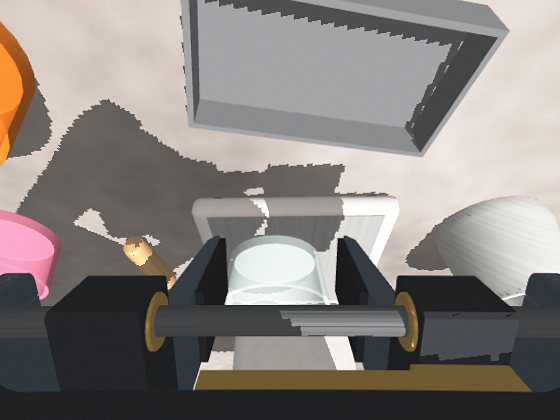

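```bash
python3 -m crank '[[[0.009,-0.003,0.011],[0,0,-0.4]],[[0.009,-0.003,0.011],[0,0,-0.4]],[[0,0,0.004],[0,0,0]],[[0,0,0],[0,0,0]]]'; python3 plan.py -135 -15 42 35 3
```

```text
time: 3.0
tool_pos: [599.5, 72.8, 45.5]
orientation: [0.729, 0.616, -0.227, 0.196]
contact_force: [0.4, 0.8, -0.7]
grip_width: 60.0
t 3.0 local [-155.8  -13.7   45.5] q [ 0.31  0.62  1.85 -0.62  1.07  0.9 ] F [ 0.4  0.8 -0.7] w 60.0
tot 21.1 [ 0.3 -0.1 -0.1]
[[[-0.005, -0.0, 0.005], [0.1, -0.0, -0.0]], [[-0.005, -0.0, 0.005], [0.1, -0.0, -0.0]], [[-0.005, -0.0, 0.005], [0.1, -0.0, -0.0]]]
```

```bash
python3 -m crank '[[[-0.007,0,0.007],[0,0,0]],[[-0.007,0,0.007],[0,0,0]],[[-0.008,0,0.006],[0,0,0]],[[-0.004,0,0.003],[0,0,0]],[[0,0,0],[0,0,0]]]'; python3 plan.py -110 -15 42 35 1;python3 - <<'E'
from plant import imaging
import cv2
cv2.imwrite("pics/side2.png",cv2.resize(imaging.camera("side")["frame"][180:345,145:335],None,fx=3.6,fy=3.6))
E
```

```text
time: 3.5
tool_pos: [593.4, 35.0, 42.0]
orientation: [0.729, 0.615, -0.227, 0.196]
contact_force: [0.4, -0.2, 0.1]
grip_width: 59.9
t 3.5 local [-117.6  -13.3   42. ] q [ 0.26  0.61  1.89 -0.66  1.03  0.88] F [ 0.4 -0.2  0.1] w 59.9
tot 7.8 [ 0.3 -0.1 -0.1]
[[[-0.006, -0.002, 0.004], [0.3, -0.1, -0.1]]]
```

View pics/side2.png

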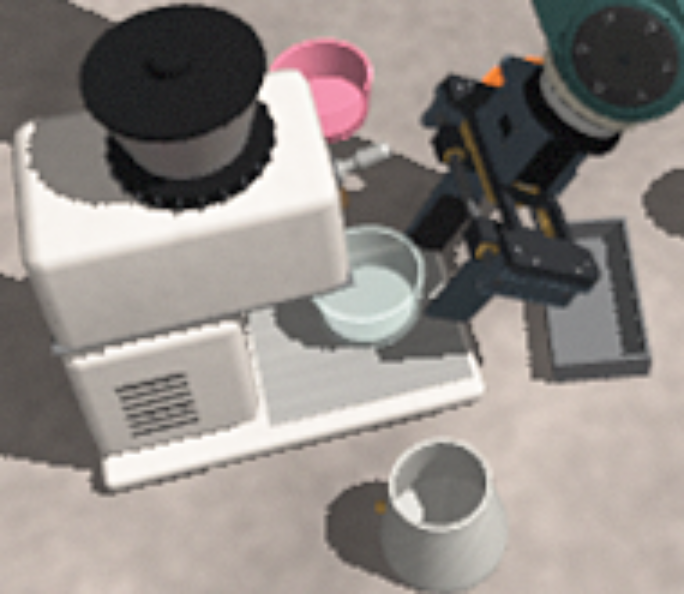

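```bash
python3 -m crank '[[[-0.004,0,0.003],[0,0,0]],[[-0.004,0,0.003],[0,0,0]],[[-0.004,0.001,0.003],[0,0,0]],[[-0.004,0.002,0.003],[0,0,0]],[[-0.004,0.002,0.003],[0,0,0]],[[-0.002,0.001,0.001],[0,0,0]],[[0,0,0],[0,0,0]]]'; python3 plan.py -64 0 42 35 4;python3 - <<'E'
from plant import imaging
import cv2
cv2.imwrite("pics/side3.png",cv2.resize(imaging.camera("side")["frame"][180:345,145:335],None,fx=3.6,fy=3.6))
cv2.imwrite("pics/wrist3.png",imaging.camera("wrist")["frame"])
E
```

```text
time: 4.25
tool_pos: [595.6, 5.7, 41.7]
orientation: [0.729, 0.615, -0.227, 0.196]
contact_force: [0.5, -0.1, 0.8]
grip_width: 60.4
t 4.25 local [-89.1  -6.3  41.7] q [ 0.21  0.6   1.9  -0.68  1.01  0.86] F [ 0.5 -0.1  0.8] w 60.4
tot 25.8 [ 0.4 -0.1 -0.2]
[[[-0.005, 0.002, 0.004], [0.1, -0.0, -0.0]], [[-0.005, 0.002, 0.004], [0.1, -0.0, -0.0]], [[-0.005, 0.002, 0.004], [0.1, -0.0, -0.0]], [[-0.005, 0.002, 0.004], [0.1, -0.0, -0.0]]]
```

View pics/side3.png

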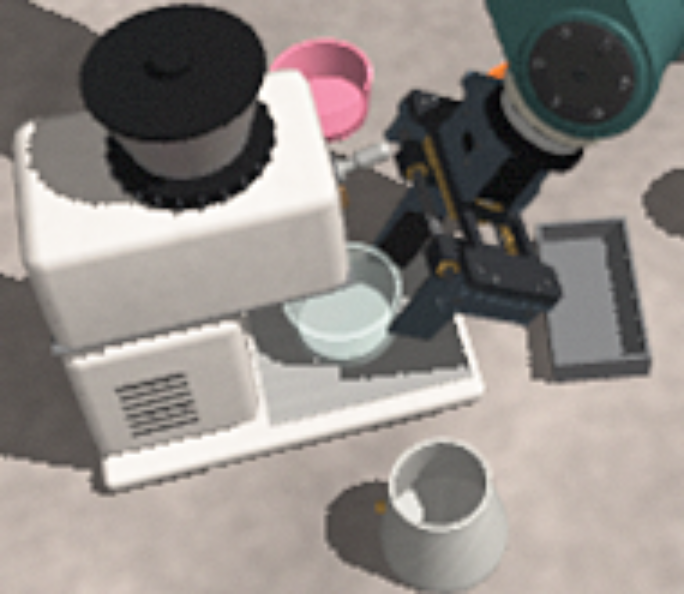

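View pics/wrist3.png

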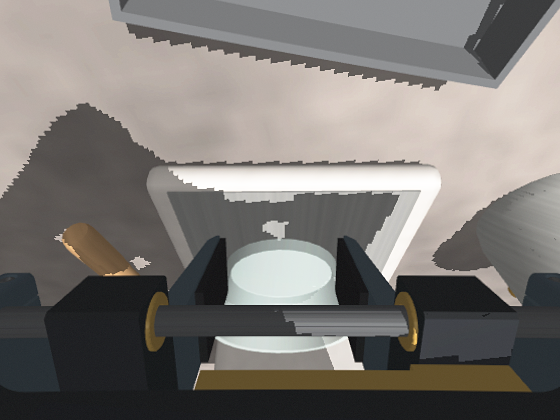

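```bash
python3 -m crank '[[[-0.004,0.001,0.003],[0,0,0]],[[-0.004,0.002,0.003],[0,0,0]],[[-0.004,0.002,0.003],[0,0,0]],[[-0.002,0.001,0.001],[0,0,0]],[[0,0,0],[0,0,0]]]'; python3 plan.py -64 0 42 35 4
```

```text
time: 4.85
tool_pos: [599.0, -13.2, 41.6]
orientation: [0.729, 0.616, -0.226, 0.196]
contact_force: [0.3, 2.2, 0.2]
grip_width: 59.7
t 4.85 local [-70.9   0.2  41.6] q [ 0.18  0.6   1.9  -0.7   0.99  0.85] F [0.3 2.2 0.2] w 59.7
tot 7.0 [ 0.4 -0.1 -0.1]
[[[-0.001, -0.0, 0.001], [0.1, -0.0, -0.0]], [[-0.001, -0.0, 0.001], [0.1, -0.0, -0.0]], [[-0.001, -0.0, 0.001], [0.1, -0.0, -0.0]], [[-0.001, -0.0, 0.001], [0.1, -0.0, -0.0]]]
```

```bash
python3 -m crank '[[[-0.0016,0,0.0012],[0,0,0]],[[-0.0016,0,0.0012],[0,0,0]],[[0,0,0],[0,0,0]]]'; python3 plan.py;python3 - <<'E'
from plant import imaging
import cv2,pickle
C={n:imaging.camera(n) for n in("side","wrist","top")};pickle.dump(C,open("c4.pkl","wb"))
cv2.imwrite("pics/side4.png",cv2.resize(C["side"]["frame"][210:330,195:315],None,fx=5,fy=5,interpolation=cv2.INTER_CUBIC))
cv2.imwrite("pics/wrist4.png",C["wrist"]["frame"])
E
```

```text
time: 5.15
tool_pos: [598.4, -17.5, 41.4]
orientation: [0.729, 0.616, -0.226, 0.196]
contact_force: [0.2, 0.7, 0.6]
grip_width: 59.8
t 5.15 local [-66.6   0.4  41.4] q [ 0.18  0.6   1.91 -0.7   0.99  0.85] F [0.2 0.7 0.6] w 59.8
```

View pics/side4.png

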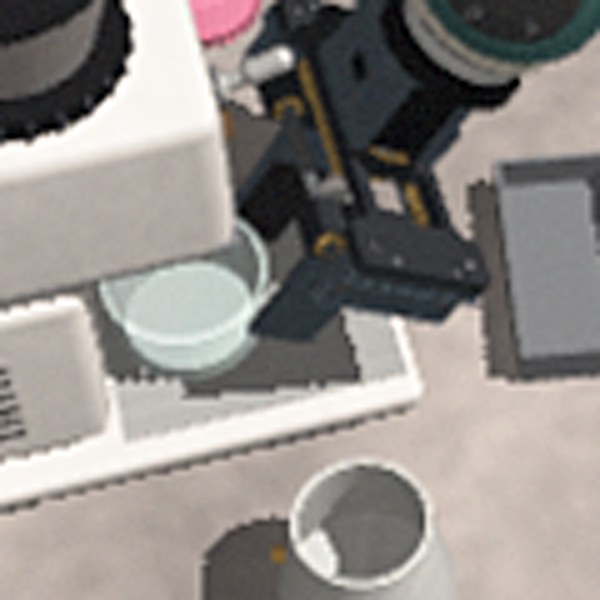

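View pics/wrist4.png

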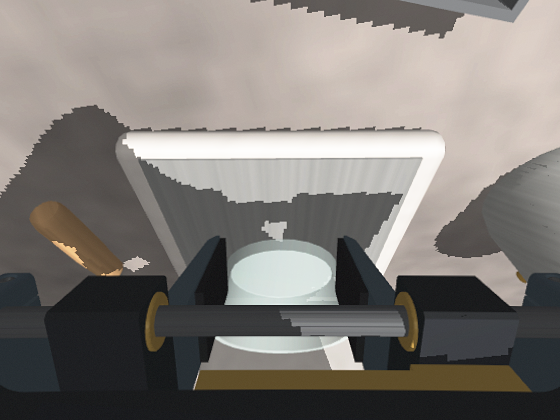

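```bash
python3 - <<'E'
import pickle
from gr import *
C=pickle.load(open("c4.pkl","rb"));p=np.load("pose.npy");w=C["wrist"]
for q in [(118,150),(446,150),(136,158),(423,157),(150,240),(414,240)]: print(q,Wi(p,onz(w,q,22)).round(1))
# dish bottom inside (z~26) extremes
for q in [(231,274),(331,274)]: print("dish",Wi(p,onz(w,q,26)).round(1))
# rim in side
S=C["side"];g=lambda x,y:(195+(x+.5)/5-.5,210+(y+.5)/5-.5)
Q=np.array([onz(S,g(*q),66) for q in[(271,270),(266,245),(252,226),(102,287),(120,317),(150,336),(185,343),(225,333)]])
s=least_squares(lambda c:np.hypot(*(Q[:,:2]-c).T)-43,[600,-60]);print(s.x,s.fun.round(1),Wi(p,[*s.x,44]))
s=least_squares(lambda c:np.hypot(*(Q[3:,:2]-c).T)-43,[600,-60]);print(s.x,s.fun.round(1),Wi(p,[*s.x,44]))
# column edge bottom at foot, y=+60: side px
for q in[(122,440),(118,395)]: print("col?",Wi(p,onz(S,g(*q),22)))
E
```

```text
(118, 150) [[-131.9  -69.6   22. ]]
(446, 150) [[-131.2   72.8   22. ]]
(136, 158) [[-127.2  -63.5   22. ]]
(423, 157) [[-127.1   64.2   22. ]]
(150, 240) [[-60.5 -77.4  22. ]]
(414, 240) [[-58.8  81.5  22. ]]
dish [[-23.7 -32.9  26. ]]
dish [[-22.7  35.1  26. ]]
[591.24473842 -52.27836627] [-0.2 -0.5 -0.7  0.4 -1.2 -1.   0.5  0.6] [[-31.1447934  -0.8315532  44.       ]]
[591.40089687 -51.71684239] [ 1.  -0.7 -0.7  0.5  0.4] [[-31.72453999  -0.77164982  44.        ]]
col? [[18.54785569 59.76226901 22.        ]]
col? [[15.99126976 33.05636703 22.        ]]
```

```bash
python3 -m crank '[[[-0.0016,0,0.0012],[0,0,0]],[[-0.0016,0,0.0012],[0,0,0]],[[0,0,0],[0,0,0]]]'; python3 plan.py; python3 -m crank '[[[-0.0012,0,0.0008],[0,0,0]],[[0,0,0],[0,0,0]]]'; python3 plan.py
```

```text
time: 5.6
tool_pos: [597.8, -21.3, 41.3]
orientation: [0.729, 0.616, -0.226, 0.196]
contact_force: [0.6, 1.3, 1.0]
grip_width: 60.4
t 5.6 local [-62.8   0.5  41.3] q [ 0.17  0.6   1.91 -0.71  0.98  0.84] F [0.6 1.3 1. ] w 60.4
time: 5.8
tool_pos: [597.6, -22.9, 41.4]
orientation: [0.729, 0.616, -0.226, 0.196]
contact_force: [-0.8, 0.8, 1.4]
grip_width: 59.7
t 5.8 local [-61.2   0.5  41.4] q [ 0.17  0.6   1.91 -0.71  0.98  0.84] F [-0.8  0.8  1.4] w 59.7
```

```bash
python3 -m crank '[[[-0.0012,0,0.0008],[0,0,0]],[[0,0,0],[0,0,0]]]'; python3 plan.py; python3 - <<'E'
from plant import imaging
import cv2,pickle
C={n:imaging.camera(n) for n in("side","wrist","top")};pickle.dump(C,open("c5.pkl","wb"))
cv2.imwrite("pics/side5.png",cv2.resize(C["side"]["frame"][210:330,195:315],None,fx=5,fy=5,interpolation=cv2.INTER_CUBIC))
E
```

```text
time: 6.0
tool_pos: [597.6, -24.0, 41.4]
orientation: [0.729, 0.616, -0.226, 0.196]
contact_force: [0.1, 3.5, 0.8]
grip_width: 60.1
t 6.0 local [-60.1   0.7  41.4] q [ 0.17  0.6   1.91 -0.71  0.98  0.84] F [0.1 3.5 0.8] w 60.1
```

View pics/side5.png

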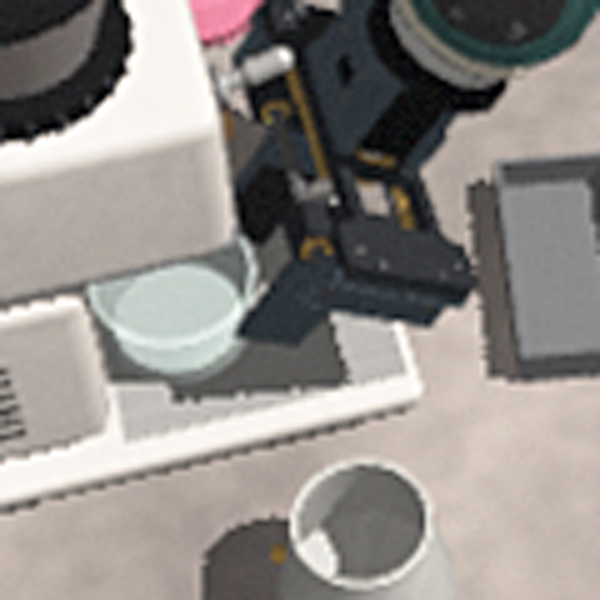

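```bash
python3 -m crank '[[[-0.0008,0,0.0006],[0,0,0]],[[0,0,0],[0,0,0]]]'; python3 plan.py
```

```text
time: 6.35
tool_pos: [597.7, -24.3, 41.4]
orientation: [0.729, 0.616, -0.225, 0.196]
contact_force: [0.1, 5.0, 0.8]
grip_width: 60.0
t 6.35 local [-59.8   0.8  41.4] q [ 0.17  0.6   1.91 -0.71  0.98  0.84] F [0.1 5.  0.8] w 60.0
```

```bash
python3 -m crank '[[[0.004,0,-0.003],[0,0,0]],[[0.012,0,-0.009],[0,0,0]],[[0.016,0,-0.012],[0,0,0]],[[0.016,0,-0.012],[0,0,0]],[[0.016,0,-0.012],[0,0,0]],[[0.016,0,-0.012],[0,0,0]],[[0.01,0,-0.02],[0,0,0]],[[0,0,0],[0,0,0]]]'; python3 plan.py; python3 - <<'E'
from plant import imaging
import cv2,pickle
C={n:imaging.camera(n) for n in("side","wrist","top")};pickle.dump(C,open("c6.pkl","wb"))
cv2.imwrite("pics/side6.png",cv2.resize(C["side"]["frame"][210:330,195:315],None,fx=5,fy=5,interpolation=cv2.INTER_CUBIC))
cv2.imwrite("pics/wrist6.png",C["wrist"]["frame"])
E
```

```text
time: 7.15
tool_pos: [618.6, 106.0, 56.2]
orientation: [0.728, 0.617, -0.225, 0.196]
contact_force: [0.3, -0.3, 0.1]
grip_width: 59.8
t 7.15 local [-191.8   -0.3   56.2] q [ 0.35  0.64  1.79 -0.59  1.11  0.89] F [ 0.3 -0.3  0.1] w 59.8
```

View pics/side6.png

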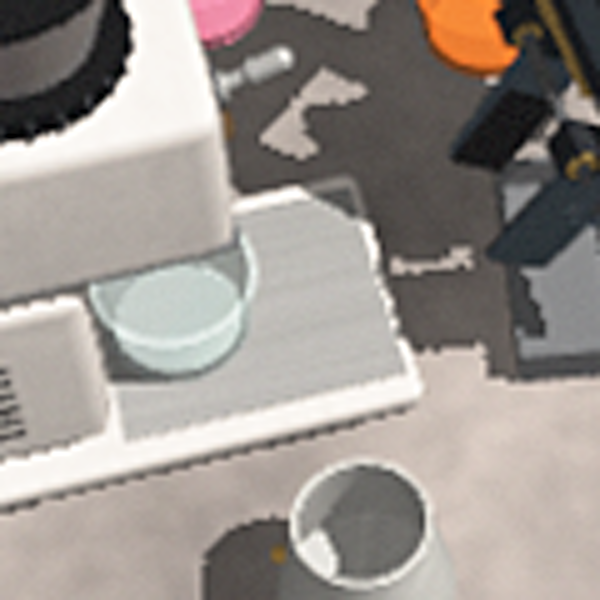

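View pics/wrist6.png

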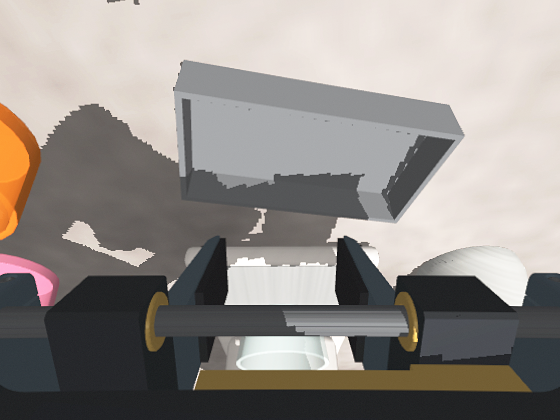

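```bash
python3 - <<'E'
import pickle
from gr import *
C=pickle.load(open("c6.pkl","rb"));p=np.load("pose.npy")
S=C["side"];g=lambda x,y:(195+(x+.5)/5-.5,210+(y+.5)/5-.5)
Q=np.array([onz(S,g(*q),66) for q in[(258,265),(255,245),(90,288),(105,313),(130,333),(170,343),(215,333),(245,305)]])
s=least_squares(lambda c:np.hypot(*(Q[:,:2]-c).T)-43,[600,-60]);print(s.x,s.fun.round(1),Wi(p,[*s.x,44]))
p2=fit({k:C[k] for k in("top","side")},p,5);print(p,p2)
E
python3 plan.py -130 0 245 35 6
```

```text
[588.54812204 -57.65800145] [-0.9 -0.2  0.6 -1.3 -0.9  0.5  1.2 -0.5] [[-25.38949738  -2.58904638  44.        ]]
top f 24 med 0.09 std 1.75
top y- 24 med -0.43 std 0.72
top y+ 25 med -1.65 std 0.51
side f 25 med 0.09 std 1.29
side y- 24 med -1.33 std 0.82
[586.84812975 -83.1224819   -1.73907863] [586.23097558 -84.53611331  -1.74610006]
t 7.3 local [-188.2   -1.6   54.6] q [ 0.34  0.64  1.8  -0.59  1.11  0.89] F [ 0.3 -0.9 -0.2] w 60.3
tot 199.1 [ 0.4 -0.1 -0. ]
[[[-0.026, 0.0, -0.02], [0.1, -0.0, -0.0]], [[-0.026, 0.0, -0.02], [0.1, -0.0, -0.0]], [[-0.026, 0.0, -0.02], [0.1, -0.0, -0.0]], [[-0.026, 0.0, -0.02], [0.1, -0.0, -0.0]], [[-0.026, 0.0, -0.02], [0.1, -0.0, -0.0]], [[-0.026, 0.0, -0.02], [0.1, -0.0, -0.0]]]
```

```bash
python3 -m crank '[[[-0.022,0,-0.03],[0,0,0]],[[-0.022,0,-0.03],[0,0,0]],[[-0.022,0,-0.026],[0,0,0]],[[-0.026,0,-0.02],[0,0,0]],[[-0.026,0,-0.018],[0,0,0]],[[-0.02,0,-0.012],[0,0,0]],[[0,0,0],[0,0,0]],[[0,0,0],[0,0,0]]]' 0 20; python3 plan.py -96 0 230 35 3;  python3 - <<'E'
from plant import imaging
import cv2,pickle
C={n:imaging.camera(n) for n in("side","top")};pickle.dump(C,open("c7.pkl","wb"))
cv2.imwrite("pics/side7.png",cv2.resize(C["side"]["frame"][130:330,145:335],None,fx=3,fy=3,interpolation=cv2.INTER_CUBIC))
cv2.imwrite("pics/top7.png",cv2.resize(C["top"]["frame"][160:280,250:410],None,fx=4.5,fy=4.5,interpolation=cv2.INTER_CUBIC))
E
```

```text
time: 8.1
tool_pos: [606.0, 60.3, 247.4]
orientation: [0.729, 0.614, -0.232, 0.194]
contact_force: [0.2, 0.2, -1.3]
grip_width: 0.7
t 8.1 local [-144.7   -5.1  247.4] q [ 0.29  0.35  1.81 -0.56  1.33  0.69] F [ 0.2  0.2 -1.3] w 0.7
tot 51.9 [-0.3  0.2 -0.1]
[[[-0.01, 0.002, 0.014], [-0.1, 0.1, -0.0]], [[-0.01, 0.002, 0.014], [-0.1, 0.1, -0.0]], [[-0.01, 0.002, 0.014], [-0.1, 0.1, -0.0]]]
```

View pics/side7.png

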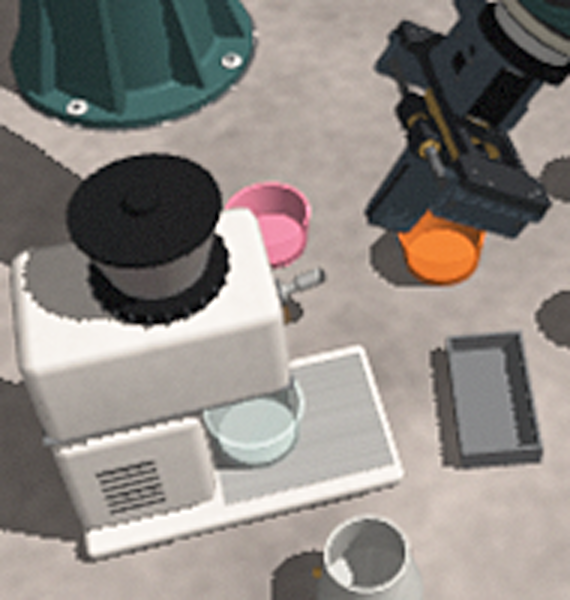

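View pics/top7.png

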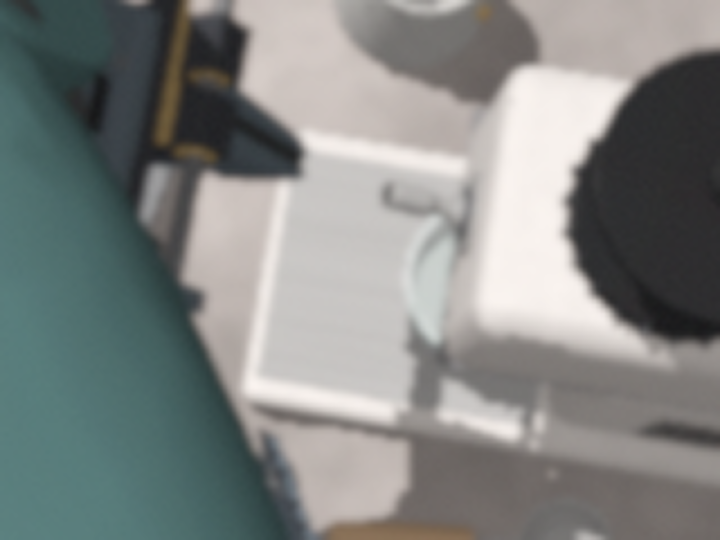

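```bash
python3 - <<'E'
import pickle
from gr import *
from plant import get_state
C=pickle.load(open("c7.pkl","rb"));p=np.load("pose.npy")
s=get_state();Rm=R.from_quat(s["orientation"]).as_matrix();t=s["tool_pos"]
pts=np.array([t,t+13*Rm[:,1],t-13*Rm[:,1],t+16*Rm[:,0],t-16*Rm[:,0]])
print("top",((proj(C["top"],pts)-[250,160]+.5)*4.5).round(0).tolist())
print("side",((proj(C["side"],pts)-[145,130]+.5)*3).round(0).tolist())
tt=lambda x,y:(250+(x+.5)/4.5-.5,160+(y+.5)/4.5-.5);ss=lambda x,y:(145+(x+.5)/3-.5,130+(y+.5)/3-.5)
w,e=tri(C["top"],tt(386,193),C["side"],ss(325,272));print("tip end",w,e,Wi(p,w))
p2=fit({k:C[k] for k in("top","side")},p,5);print(p,p2)
Q=np.array([onz(C["side"],ss(*q),66) for q in[(305,402),(299,380),(204,417),(213,435),(230,450),(255,458),(280,450),(297,430)]])
f=least_squares(lambda c:np.hypot(*(Q[:,:2]-c).T)-43,[600,-60]);print(f.x,f.fun.round(1),Wi(p2,[*f.x,44]))
# top view front rim arc
Q=np.array([onz(C["top"],tt(*q),66) for q in[(404,280),(407,255),(415,235),(430,218),(412,315)]]);print(Wi(p2,Q).round(1))
f=least_squares(lambda c:np.hypot(*(Q[:,:2]-c).T)-43,[600,-60]);print(f.x,f.fun.round(1),Wi(p2,[*f.x,44]))
E
```

```text
top [[271.0, 164.0], [276.0, 134.0], [265.0, 195.0], [238.0, 164.0], [304.0, 165.0]]
side [[384.0, 226.0], [388.0, 238.0], [379.0, 214.0], [400.0, 230.0], [366.0, 221.0]]
tip end [602.43940249  10.37694658 214.0986882 ] 2.8533797691785563 [[-94.79001702  -0.28911158 214.0986882 ]]
top f 23 med -0.41 std 0.56
top y- 20 med -0.02 std 0.58
top y+ 25 med -1.51 std 0.49
side f 25 med 0.05 std 0.43
side y- 25 med -1.54 std 0.52
[586.84812975 -83.1224819   -1.73907863] [586.22380896 -82.94199728  -1.74762681]
[597.94316166 -59.68633882] [-1.5  4.   1.3 -1.4 -0.4  3.3  1.7 -2.9] [[-24.95456972   7.44569193  44.        ]]
[[-64.5  -6.5  66. ]
 [-65.1   6.4  66. ]
 [-62.8  17.4  66. ]
 [-56.7  27.5  66. ]
 [-57.6 -23.4  66. ]]
[591.81894643 -61.10697468] [-0.2 -0.1  0.3 -0.1  0.1] [[-22.47877404   1.66688114  44.        ]]
```

```bash
python3 -m crank '[[[-0.011,0.002,0.013],[0,0,0]],[[-0.011,0.002,0.013],[0,0,0]],[[-0.01,0.001,0.01],[0,0,0]],[[0,0,0],[0,0,0]],[[0,0,0],[0,0,0]]]'; python3 plan.py -92 0 230 35 1
```

```text
time: 8.7
tool_pos: [601.0, 9.2, 230.8]
orientation: [0.728, 0.615, -0.235, 0.192]
contact_force: [-1.0, 0.2, 0.1]
grip_width: 0.5
t 8.7 local [-93.3  -1.6 230.8] q [ 0.22  0.34  1.85 -0.59  1.27  0.66] F [-1.   0.2  0.1] w 0.5
tot 2.2 [-0.6  0.4  0.2]
[[[-0.001, 0.002, 0.001], [-0.6, 0.4, 0.2]]]
```

```bash
python3 -m crank '[[[0.002,0.001,0.004],[-0.3,0.2,0]],[[0.003,0.001,0.004],[-0.3,0.2,0]],[[0,0,0],[0,0,0]]]'; python3 plan.py;python3 -m crank '[[[0.003,0,0.004],[0,0,0]],[[0,0,0],[0,0,0]]]'; python3 plan.py
```

```text
time: 9.0
tool_pos: [603.2, 8.8, 220.6]
orientation: [0.728, 0.617, -0.229, 0.194]
contact_force: [0.2, 0.5, 0.7]
grip_width: 0.2
t 9.0 local [-93.3   0.7 220.6] q [ 0.21  0.35  1.86 -0.6   1.24  0.67] F [0.2 0.5 0.7] w 0.2
time: 9.2
tool_pos: [603.3, 9.5, 215.2]
orientation: [0.728, 0.617, -0.229, 0.194]
contact_force: [-0.1, 0.2, -0.2]
grip_width: 0.7
t 9.2 local [-94.    0.7 215.2] q [ 0.22  0.36  1.86 -0.6   1.24  0.67] F [-0.1  0.2 -0.2] w 0.7
```

```bash
python3 -m crank '[[[0.002,0,0.003],[0,0,0]],[[0,0,0],[0,0,0]]]'; python3 plan.py;python3 - <<'E'
from plant import imaging
import cv2
cv2.imwrite("pics/side8.png",cv2.resize(imaging.camera("side")["frame"][190:270,200:310],None,fx=6,fy=6,interpolation=cv2.INTER_CUBIC))
cv2.imwrite("pics/wrist8.png",imaging.camera("wrist")["frame"])
E
```

```text
time: 9.4
tool_pos: [604.5, 10.8, 212.1]
orientation: [0.728, 0.617, -0.227, 0.194]
contact_force: [-2.4, 5.4, 5.6]
grip_width: 0.5
t 9.4 local [-95.6   1.7 212.1] q [ 0.22  0.36  1.86 -0.6   1.23  0.68] F [-2.4  5.4  5.6] w 0.5
```

View pics/side8.png

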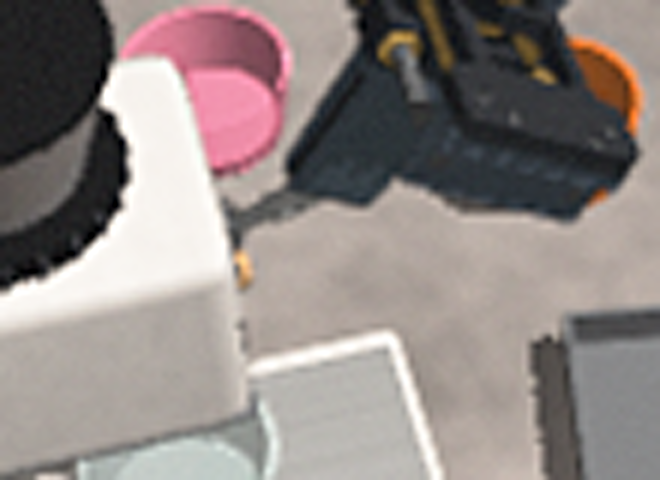

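View pics/wrist8.png

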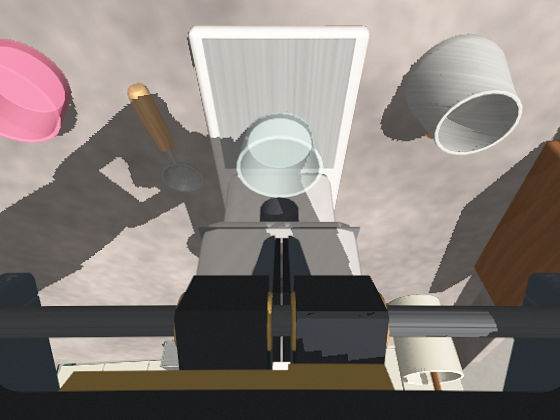

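```bash
python3 -m crank '[[[-0.006,-0.001,-0.008],[0,0,0]],[[-0.008,-0.001,0.006],[0,0,0]],[[0,0,0],[0,0,0]],[[0.002,0,0.003],[0,0,0]],[[0,0,0],[0,0,0]]]'; python3 plan.py;  python3 -m crank '[[[0.002,0,0.003],[0,0,0]],[[0,0,0],[0,0,0]]]'; python3 plan.py
```

```text
time: 10.0
tool_pos: [601.4, 1.0, 219.2]
orientation: [0.728, 0.617, -0.225, 0.194]
contact_force: [-3.4, 11.6, 7.6]
grip_width: 0.1
t 10.0 local [-8.540e+01  2.000e-01  2.192e+02] q [ 0.2   0.34  1.87 -0.6   1.23  0.66] F [-3.4 11.6  7.6] w 0.1
time: 10.2
tool_pos: [603.0, 2.4, 216.1]
orientation: [0.729, 0.617, -0.223, 0.195]
contact_force: [1.1, 0.7, 1.8]
grip_width: 0.4
t 10.2 local [-87.1   1.6 216.1] q [ 0.2   0.35  1.87 -0.6   1.22  0.67] F [1.1 0.7 1.8] w 0.4
```

```bash
python3 - <<'E'
from plant import imaging
import cv2
cv2.imwrite("pics/side9.png",cv2.resize(imaging.camera("side")["frame"][190:270,200:310],None,fx=6,fy=6,interpolation=cv2.INTER_CUBIC))
cv2.imwrite("pics/top9.png",cv2.resize(imaging.camera("top")["frame"][170:250,270:380],None,fx=6,fy=6,interpolation=cv2.INTER_CUBIC))
E
```

```text
(no output)
```

View pics/side9.png

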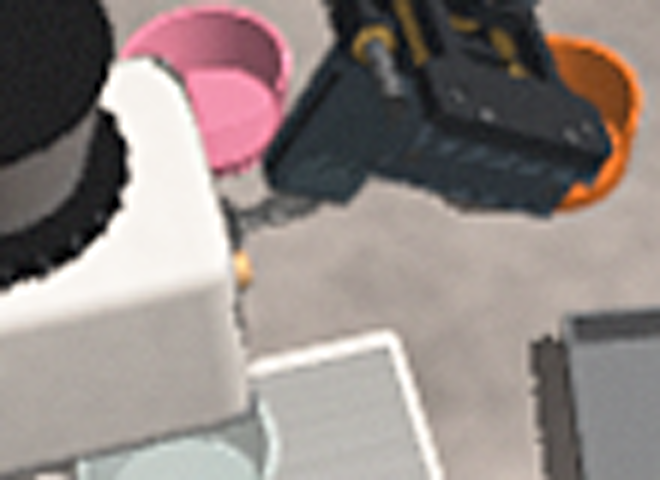

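View pics/top9.png

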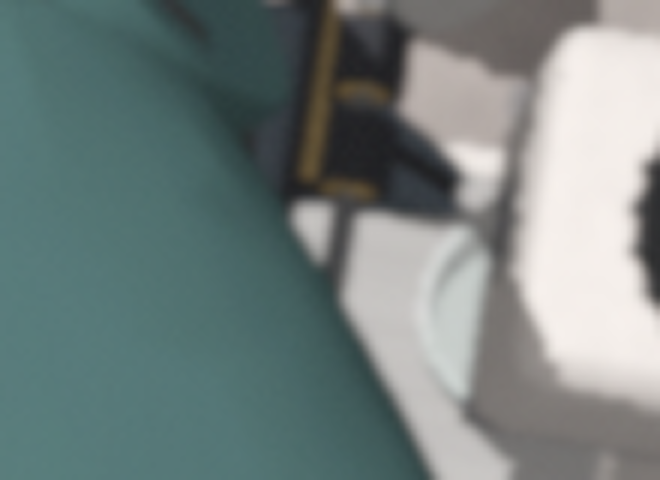

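```bash
python3 -m crank '[[[0.002,-0.001,0.004],[0,0,0]],[[0,0,0],[0,0,0]]]'; python3 plan.py;  python3 -m crank '[[[0.001,0,0.004],[0,0,0]],[[0,0,0],[0,0,0]]]'; python3 plan.py
```

```text
time: 10.5
tool_pos: [603.0, 2.7, 211.9]
orientation: [0.729, 0.618, -0.221, 0.195]
contact_force: [-1.1, -1.3, -0.0]
grip_width: 0.2
t 10.5 local [-87.3   1.6 211.9] q [ 0.2   0.35  1.88 -0.6   1.21  0.67] F [-1.1 -1.3 -0. ] w 0.2
time: 10.7
tool_pos: [602.4, 1.0, 207.2]
orientation: [0.729, 0.618, -0.222, 0.195]
contact_force: [-0.8, -0.0, 0.3]
grip_width: 0.2
t 10.7 local [-85.5   1.2 207.2] q [ 0.2   0.36  1.88 -0.6   1.21  0.67] F [-0.8 -0.   0.3] w 0.2
```

```bash
python3 - <<'E'
from plant import imaging
import cv2,pickle
S=imaging.camera("side");pickle.dump(S,open("c10.pkl","wb"))
cv2.imwrite("pics/side10.png",cv2.resize(S["frame"][200:250,220:280],None,fx=11,fy=11,interpolation=cv2.INTER_CUBIC))
E
```

```text
(no output)
```

View pics/side10.png

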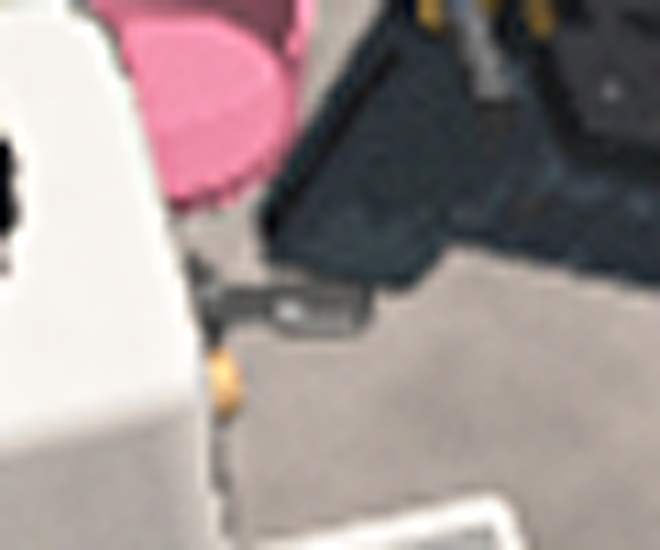

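```bash
python3 -m crank '[[[-0.006,0,-0.009],[0,0,0]],[[-0.006,0,-0.016],[0,0,0]],[[0.01,0,-0.03],[0,0,0]],[[0.02,0,-0.035],[0,0,0]],[[0.02,0,-0.035],[0,0,0]],[[0.02,0,-0.03],[0,0,0]],[[0,0,0],[0,0,0]],[[0,0,0],[0,0,0]]]'; python3 plan.py; python3 - <<'E'
from plant import imaging
from gr import *
import pickle
C={n:imaging.camera(n) for n in("side","wrist","top")};pickle.dump(C,open("c11.pkl","wb"));p=np.load("pose.npy")
cv2.imwrite("pics/side11.png",cv2.resize(C["side"]["frame"][180:340,145:335],None,fx=4,fy=3.6,interpolation=cv2.INTER_CUBIC))
cv2.imwrite("pics/side11z.png",cv2.resize(C["side"]["frame"][200:250,220:280],None,fx=11,fy=11,interpolation=cv2.INTER_CUBIC))
cv2.imwrite("pics/wrist11.png",C["wrist"]["frame"])
cv2.imwrite("pics/top11.png",C["top"]["frame"])
print("exp up/down",((proj(C["side"],W(p,[[-96,0,212],[-96,0,188],[-58,0,200]]))-[220,200]+.5)*11).round())
p2=fit({k:C[k] for k in("top","side")},p,5);print(p,p2)
E
```

```text
time: 11.55
tool_pos: [623.9, 140.2, 316.1]
orientation: [0.73, 0.617, -0.22, 0.195]
contact_force: [0.2, -1.0, -0.3]
grip_width: 0.3
t 11.55 local [-226.4   -0.9  316.1] q [ 0.39  0.34  1.68 -0.51  1.47  0.7 ] F [ 0.2 -1.  -0.3] w 0.3
exp up/down [[368. 236.]
 [376. 310.]
 [197. 311.]]
top f 25 med -0.07 std 0.5
top y- 25 med -0.02 std 0.7
top y+ 25 med -1.96 std 0.4
side f 25 med -0.02 std 0.36
side y- 25 med -1.52 std 0.43
[586.84812975 -83.1224819   -1.73907863] [586.69283984 -83.01073996  -1.74344724]
```

View pics/side11z.png

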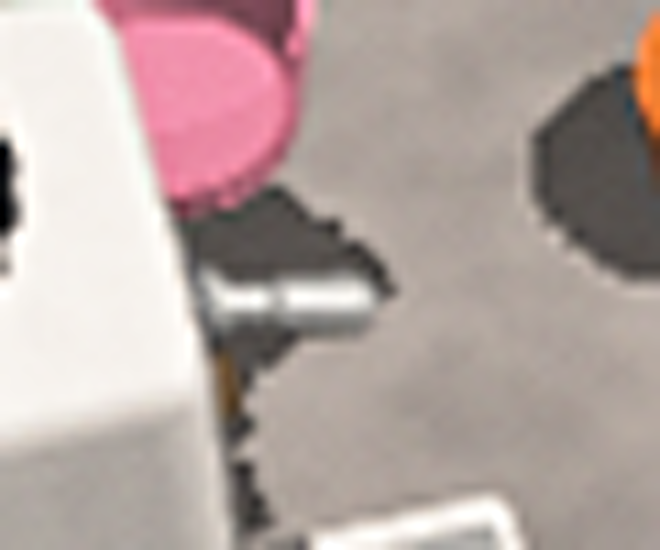

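View pics/wrist11.png

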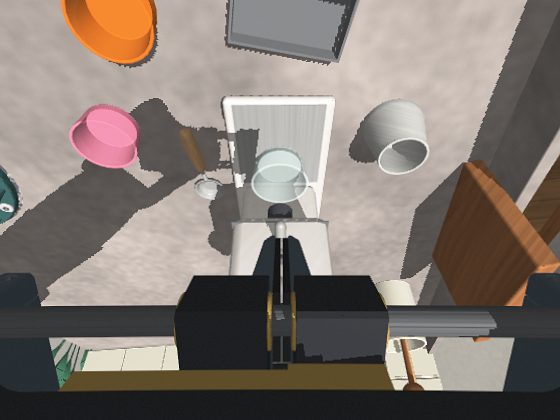

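View pics/top11.png

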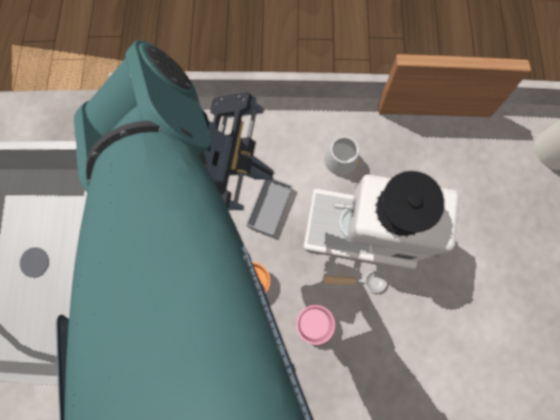

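View pics/side11.png

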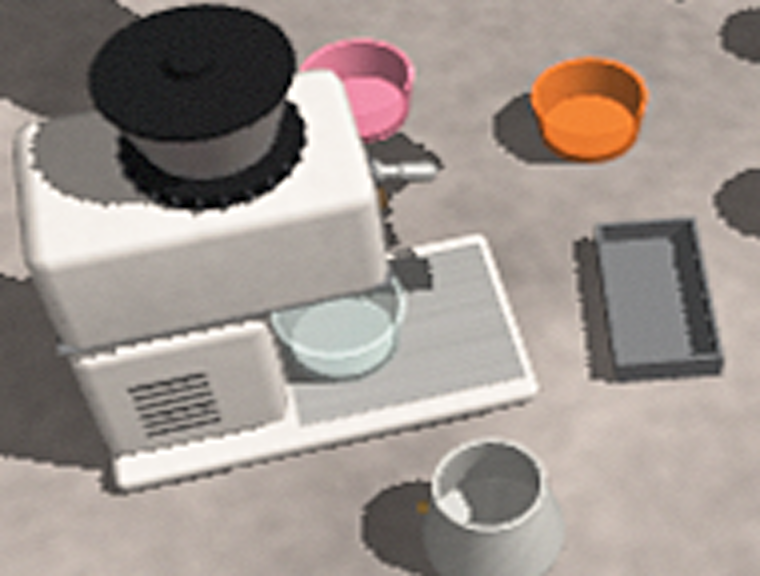

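```bash
python3 -m crank '[[[0,0,0],[0,0,0]],[[0,0,0],[0,0,0]]]'; python3 - <<'E'
from plant import bot
print(bot.close_job())
E
```

```text
time: 11.9
tool_pos: [623.0, 137.3, 314.6]
orientation: [0.731, 0.616, -0.222, 0.194]
contact_force: [-0.7, -0.2, 0.5]
grip_width: 0.6
the job is handed in; nothing more can be done
None
```

I pushed the ramekin back along the grinder's foot until it stood against the column under the chute, then flipped the toggle down. The job was handed in at 11.9 s with the arm clear of everything.

- **Ramekin:** I pushed it between the two open fingertips until it stopped against the column, with the force reaching 5 N. The last usable fit, from the top view, put its centre at (-22.5, +1.7) mm in the grinder's axes; the target was (-23, 0). The wrist view also showed it centred on the foot. A hand-picked fit in the side view gave 7 mm off to one side, but its residuals were up to 4 mm, so I did not trust it. An earlier side-view fit had given -2.6 mm.
- **Toggle:** My first press landed on the lever's end, so I moved inward and pressed again. That move briefly pushed towards the grinder with about 12 N, below the 20 N that slides it. After I withdrew, the lever's end stayed within about half a pixel of where it should be when down.
- **Grinder and the rest:** A final fit put the grinder within 0.3 mm and 0.3° of its starting pose, which is within measurement noise. By eye, nothing else in the last pictures had moved. The arm hid the cup, the jar and the moka top there, so I did not see those three again, but the fingertips crossed that area at least 80 mm above the jar's lid.

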